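# Press a model-car wheel and pair it

## Robot

A 7-joint arm with a two-finger parallel gripper is mounted at the origin on the work surface. World frame = base frame: x ahead of the robot, y to its left, z up, the work surface at z = 0. Lengths are in m, angles in rad, forces in N, time in s.
With the tool pointing down it reaches from about 0.35 to 0.9 m from the base axis. Payload 19.9 kg.
Tool frame: the origin (TCP) lies between the finger pads; the fingertips stand 14 mm ahead of it and the grasp point (between the pads) lies 5 mm behind it; x points along the fingers, z is the direction in which the jaws open and shut, and the axes are right-handed (so a half turn about x gives the same grasp; the last joint's range is limited). The gripper opens to 85 mm and grips with 20 to 120 N. Pads are 22 mm wide; open, the fingers measure 114 mm over their backs; the gripper's body (76 mm by 85 mm) begins 54 mm behind the grasp point. The pads swing forward as they close: fully open they stand 13 mm farther back than shut.
Start: joints at [-1.282, 0.417, -0.01, 1.614, 0.005, 1.111, -0.053], TCP at [0.202, 0.591, 0.245] pointing down, gripper open.
Joint ranges: [-2.81, 2.81], [-0.39, 2.02], [-1.27, 1.25], [0.06, 2.57], [-1.19, 4.33], [0.19, 2], [-2.82, 2.82]. Speed limits (rad/s): [1.89, 1.89, 2.39, 2.39, 3.01, 3.01, 3.01].

## Interface

Orientations are given as a unit quaternion [w, x, y, z].
In Python, from rig import sensors, read_camera, arm gives the robot as it stands.
- The arm moves only by the tool play_rows, never from a script. Its argument "commands" is a list of rows, each an object of numbers: "grip": the closure, from -1 (fully open) to 1 (shut); "tx", "ty", "tz": the shift along the tool's x, y, z in units of 40 mm (1.0 is 40 mm); "twist": the turn about the tool's x in rad. A call has 1 to 10 rows; each row shifts and turns the commanded pose from where the row before left it, along the tool's axes as they then stand; what a row does not reach is not made up. A row lasts 1/8 s, in which the tool goes at most 62.5 mm and 10.7 degrees, less where a joint would pass 70% of its speed; a pose out of reach is approached as far as the arm can. A call is refused whole if a number of a shift passes 1 or a number of a turn 0.188, either way. A call with a gripper value outside its range is refused whole. The fingers move at their own pace and stop on an object; "newtons" is the grip in N (left out, the last holds). Time passes only in rows, so rows that do not move let the fingers close. It gives the time, the measured TCP pose, the force and the opening at its end, in the units of the state.
- sensors.read_state(): the state, without advancing time (a new reading comes with each control period).
- read_camera(name): name is "scene" or "top"; returns a dict with "frame" (420x560x3 uint8, red, green, blue), "fx", "fy", "cx", "cy" (pixels), "world_from_camera" (4x4, takes a point from camera to world coordinates). Camera axes: x right, y up, looking along -z (the intrinsics and any distortion apply to the point x, -y, -z); pixel columns grow to the right and rows downward; lengths in m; the calibration is good to about 2 mm. A picture is of the moment at which its call begins. There is no depth.
- arm.hand_in(): hands the job in, once; it reports no verdict.
The state is a dict: "t": time; "joints": joint angles; "joint_velocities": joint speeds; "joint_torque": joint torques, N m; "eef_pos": TCP position; "eef_rot": TCP orientation; "force": force on the tool from outside, world axes, zero at the start; "moment": the same for the moment, N m; "opening": finger opening in m.
Only numpy, scipy, OpenCV 4.12 (cv2) and the standard library are available. Lean on these libraries where they do the work, as an engineer would, in place of code of your own. Each camera call takes 0.05 s, during which the arm holds its last target. There are 200 camera calls.

## Task

The wheel lying on the sloping bed of the small lever press still has its white rim standing proud: swing the press's lever down to its stop so that the rim is pushed fully home, and let the lever come all the way back up. Then take the wheel off the press and lay it down gently, flat and rim up, on the silver board close beside the one finished wheel that matches it, without shoving the three finished wheels or the things around them.

Things in the scene. Friction and masses are not known exactly. Their poses are not given: they have to be found in the camera images.
- press: Small fixed bench press. Steel base plate 190 x 130 x 12 mm (x -60 to +130), two grey cheek plates (50 mm over both, 161 mm high) that hold the lever's hinge, and an aluminium bed 44 mm wide, 80 mm long, sloping 30 degrees, rising away from the robot. Origin: table level, under the bed's middle; x uphill, away from the robot; y left; z up. Place and yaw vary.
- bed (a point): Middle of the bed's face, 50 mm above the table; the wheel's underside centre rests here. Bed normal: (-0.5, 0, 0.866) in press axes. Two pins at the low end, 14 mm proud, 31 mm downhill and 20 mm to each side, stop the wheel sliding. The raised lever is in the way of a gripper coming straight down; along the normal (tool tilted 30 degrees, fingers pointing forward and down) the way is free.
- hinge (a point): Hinge axis of the lever, on the press's middle plane; the axis runs along the press's y. 54 mm uphill (press x) of the bed's middle and 147 mm above the table.
- lever (a joint): Lever angle: 0 fully up (rest), 1.66 rad at its lower stop. Growing angle brings the handle towards the robot, then down. The spring takes 3 to 5 N at the handle to start and, with the pressing, about 12 N at the stop; let go, it swings the lever back to 0 by itself.
- handle (a point): Middle of the black T-handle: round bar 18 mm thick, 150 mm long, along press y; the 14 mm arm meets its middle, so grip it 45 mm to either side. 190 mm from the hinge axis: at rest 49 mm nearer the robot (press -x) than the hinge and 184 mm above it, at the stop 178 mm nearer and 65 mm below it.
- wheel: The unfinished wheel, loose: black tyre 64 mm in diameter and 34 mm wide with a white rim 46 mm in diameter with five round openings. Origin: centre of the underside; z is the axle direction, out of the rim's face. It starts flat on the sloping bed (so z is tilted 30 degrees), against the pins. 90 to 150 g.
- rim (a joint): How far the white rim of the unfinished wheel is pushed in: at 0 its face stands 9 mm proud of the tyre, at 0.008 m it is home (1 mm proud). Moves stiffly (6 N) and stays where it is left. The lever at its stop pushes it to about 0.007; it is only touched over the last 0.09 rad of the lever.
- board: Silver board 250 (x) x 370 (y) x 4 mm, fixed on the table; place and small yaw vary. Origin: centre of its underside. The three finished wheels lie in a row along its y, 50 to 70 mm beyond its middle (+x), about 120 mm apart, in any order; the nearer half is free but for a screwdriver along the near edge.
- spoked_wheel: Finished wheel that matches: 64 mm diameter, 34 mm wide, white rim with five round openings, flat on the board, rim up. Origin: centre of the underside.
- dish_wheel: Finished narrow wheel with plain closed white disc: 64 mm diameter, 22 mm wide. Does not match. Origin: centre of the underside.
- big_wheel: Finished big wheel with plain closed white disc: 80 mm diameter, 40 mm wide. Does not match. Origin: centre of the underside.
- glue: Small glue bottle, 28 mm diameter, 75 mm tall, standing behind the gap between board and press; leave it. Origin: underside centre.
- driver: Screwdriver, 170 mm long, lying along the board's near edge (across the robot's view), about 105 mm nearer than the board's middle; leave it.
- tape: Roll of tape, 90 mm diameter, 22 mm high, flat on the table; leave it. Origin: underside centre.
- mug: White mug, 80 mm diameter, 90 mm tall, at the left front; leave it. Origin: underside centre.
- swabs: Clear cup, 52 mm diameter, 70 mm tall, at the right front; leave it. Origin: underside centre.
Not all that is in view belongs to the job. Leave any blue look-alike of the wheel alone.

How it is judged:
On the way, in this order (a step that is already met when the one before it is completed fails the run):
1. the lever is swung down to its stop with the wheel on the bed, pushing the rim home (value of joint lever above 1.6 rad and value of joint rim above 0.0055 m and distance between wheel and bed below 0.015 m), for 0.1 s.
2. the lever is back up, the wheel still on the bed (value of joint lever below 0.12 rad and distance between wheel and bed below 0.02 m), for 0.1 s.
At the end, for the whole second after the job is handed in: Lever up (under 0.12 rad), rim home (over 5.5 mm in), wheel at rest flat on the board, rim up (tilt under 0.1 rad, centre within the board), at most 110 mm centre to centre from the matching spoked wheel (46 mm between treads), which still lies flat (value of joint lever below 0.12 rad and value of joint rim above 0.0055 m and horizontal distance between wheel and spoked_wheel below 0.11 m and z of wheel in the frame of board between 0.001 and 0.009 m and x of wheel in the frame of board between -0.125 and 0.125 m and y of wheel in the frame of board between -0.185 and 0.185 m and angle between each of wheel, spoked_wheel's own z axis and vertical below 0.1 rad and linear speed of wheel below 0.02 m/s); the robot touches nothing.
It fails at once if a finished wheel is shoved more than 25 mm (distance of any of spoked_wheel, dish_wheel, big_wheel from where it was at the start of the episode above 0.025 m).
It fails at once if a thing standing around is shoved more than 40 mm (distance of any of glue, driver, tape, mug, swabs from where it was at the start of the episode above 0.04 m).
It fails at once if the wheel is dropped: it moves at over 0.55 m/s (a fall of 15 mm) with no finger on it (linear speed of wheel above 0.55 m/s and contact force between the fingers and wheel below 0.1 N).
It also fails if it takes over 62 s, if anything falls off the work surface, if the arm or the gripper's body presses on something with over 40 N, if the wrist force passes 120 N, or if a joint passes its speed limit or range.

## Working session

There is one attempt and no reset: what is moved stays moved. The work goes in short steps, Python scripts to look and compute and a tool call to move; the robot and the scene stay as the last step left them, time stands still between calls to the robot, and variables do not carry over. Pictures are saved under pics/ and viewed, about 8 in all and at most 12, crops included, and the job is handed in when it is done.

Besides the shell and the picture viewer there is one more tool, called after ">>>" as name([rows], argument=value, ...), one row to a line, values as JSON. play_rows: Moves the arm, as the interface text tells. Its arguments: {"type":"object","properties":{"commands":{"type":"array","items":{"type":"object","properties":{"grip":{"type":"number"},"tx":{"type":"number"},"ty":{"type":"number"},"tz":{"type":"number"},"twist":{"type":"number"}}}},"newtons":{"type":"number"}},"required":["commands"]}

```bash
mkdir -p pics; ls
cat > h.py <<'E'
import numpy as np,cv2
from rig import sensors,read_camera,arm
def grab(n,f=None):
    c=read_camera(n)
    if f: cv2.imwrite('pics/'+f,c['frame'][:,:,::-1])
    return c
def ray(c,u,v):
    M=np.array(c['world_from_camera']); d=M[:3,:3]@np.array([(u-c['cx'])/c['fx'],-(v-c['cy'])/c['fy'],-1.])
    return M[:3,3],d/np.linalg.norm(d)
def onz(c,u,v,z):
    o,d=ray(c,u,v); return o+d*(z-o[2])/d[2]
def tri(c1,p1,c2,p2):
    o1,d1=ray(c1,*p1);o2,d2=ray(c2,*p2)
    s=np.linalg.lstsq(np.stack([d1,-d2],1),o2-o1,rcond=None)[0]
    a,b=o1+s[0]*d1,o2+s[1]*d2
    return (a+b)/2,np.linalg.norm(a-b)
def proj(c,P):
    M=np.linalg.inv(np.array(c['world_from_camera'])); p=M[:3,:3]@np.array(P)+M[:3,3]
    return c['cx']+c['fx']*p[0]/-p[2], c['cy']-c['fy']*p[1]/-p[2]
E
python3 - <<'E'
from h import *
import pickle
d={n:grab(n,n+'0.png') for n in('scene','top')}
pickle.dump(d,open('d0.pkl','wb'))
for n in d: c=d[n];print(n,{k:c[k] for k in c if k!='frame'})
print(sensors.read_state())
E
```

```text
pics
scene {'fx': 426.53882521061297, 'fy': 426.53882521061297, 'cx': 278.6722260233743, 'cy': 213.4987712955786, 'world_from_camera': array([[-0.20821698, -0.5667258 ,  0.79716219,  1.45415549],
       [ 0.97806688, -0.1160139 ,  0.17299122,  0.19632209],
       [-0.00555669,  0.81569764,  0.57845179,  0.8714916 ],
       [ 0.        ,  0.        ,  0.        ,  1.        ]])}
top {'fx': 458.2569377049602, 'fy': 458.2569377049602, 'cx': 281.7791312040308, 'cy': 214.42623443821213, 'world_from_camera': array([[-0.00509696,  0.97943555, -0.20169292,  0.27312811],
       [-0.99996883, -0.00620839, -0.00487826,  0.01507356],
       [-0.00603013,  0.20166176,  0.97943666,  1.41219162],
       [ 0.        ,  0.        ,  0.        ,  1.        ]])}
{'t': 0.1, 'joints': array([-1.28248809,  0.41790799, -0.01030051,  1.61410539,  0.0046973 ,
        1.11073927, -0.0529497 ]), 'joint_velocities': array([-2.19635363e-04,  3.61902523e-04,  1.33999431e-04, -2.40293962e-03,
       -1.43481565e-03, -6.62300618e-05,  3.00041710e-04]), 'joint_torque': array([ 1.79249717e-03, -8.65822577e+01,  6.80921730e-01, -4.35629976e+01,
        1.92912784e-02,  5.10915197e-03,  1.07685485e-04]), 'eef_pos': array([0.20232313, 0.59102327, 0.24473038]), 'eef_rot': array([ 0.5749764 , -0.41141159,  0.57559274,  0.41089614]), 'force': array([-0.07592854,  1.00512914, -0.06506821]), 'moment': array([-0.05381878,  0.01849094, -0.00978109]), 'opening': 0.0854124419525803}
```

View pics/scene0.png

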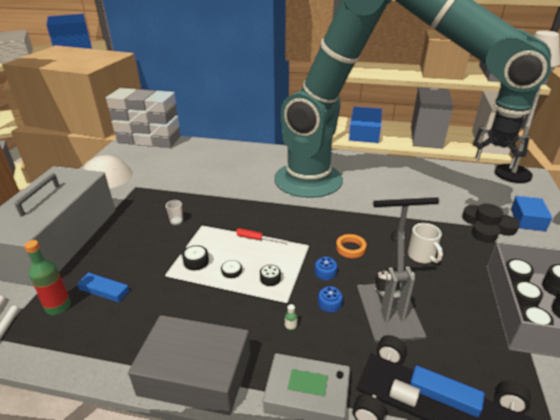

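View pics/top0.png

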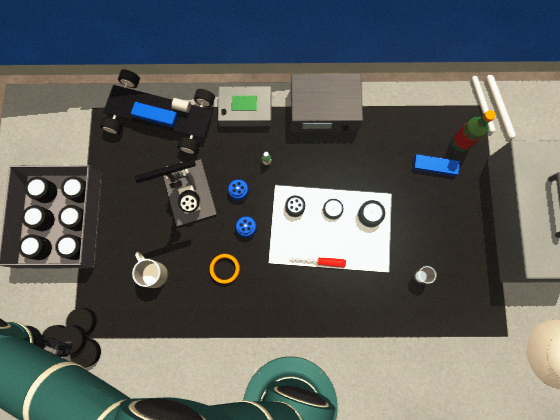

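The scene view (facing the robot) shows the press at (395,300) with its handle at (405,202), and the board with wheels at (195,257), (231,269), (270,274). The top view shows the press wheel at about (189,203) and the matching candidate at (295,206) with openings. The dish is at (333,209), the big wheel at (372,213), and the blue look-alikes at (238,189) and (246,226). One enlarged crop will confirm this.

Run:
```python
from h import *
import pickle
d=pickle.load(open('d0.pkl','rb'))
t=d['top']['frame'];s=d['scene']['frame']
a=cv2.resize(t[150:240,125:325],None,fx=4,fy=4,interpolation=cv2.INTER_CUBIC)[:, :800]
b=cv2.resize(s[190:350,340:450],None,fx=2.2,fy=2.2*.65,interpolation=cv2.INTER_CUBIC)
b=cv2.resize(s[190:350,350:450],(375,600),interpolation=cv2.INTER_CUBIC)
a2=cv2.resize(t[155:235,130:220],(425,378),interpolation=cv2.INTER_CUBIC)
a3=cv2.resize(t[190:235,270:395],(425,153),interpolation=cv2.INTER_CUBIC)
im=np.zeros((600,800,3),np.uint8);im[:,425:]=b;im[:378,:425]=a2;im[400:553,:425]=a3
cv2.imwrite('pics/crop1.png',im[:,:,::-1])
c=d['top']
h=cv2.cvtColor(t,cv2.COLOR_RGB2HSV)
m=((h[...,2]>140)&(h[...,1]<60)).astype(np.uint8)
m[:150]=0;m[280:]=0;m[:,:160]=0;m[:,400:]=0
n,l,st,ce=cv2.connectedComponentsWithStats(m)
for i in range(1,n):
    if st[i,4]>25: print(st[i],ce[i])
bd=(l==max(range(1,n),key=lambda i:st[i,4])).astype(np.uint8)
k=cv2.findContours(bd,0,2)[0][0];r=cv2.minAreaRect(k);bx=cv2.boxPoints(r)
print(r);P=np.array([onz(c,u,v,.004) for u,v in bx]);print(P.round(3),P.mean(0).round(3))
for n_,p,z in(('spoked',(295,206),.035),('dish',(333,209),.022),('big',(372,213),.04)):print(n_,onz(c,*p,z).round(3))
```

```text
[181 169   8   7  32] [184.9375 171.3125]
[178 185  16   9  64] [185.5    188.6875]
[ 268  185  124   87 8092] [329.21255561 229.68462679]
[180 195  17  16 163] [188.26380368 202.56441718]
[288 197  15  16 154] [294.94155844 204.46103896]
[363 203  20  19 275] [372.30181818 211.86909091]
((331.072998046875, 228.26467895507812), (120.81714630126953, 78.74722290039062), 4.236394882202148)
[[ 0.411  0.065  0.004]
 [ 0.66   0.047  0.004]
 [ 0.629 -0.334  0.004]
 [ 0.382 -0.303  0.004]] [ 0.52  -0.131  0.004]
spoked [ 0.583 -0.019  0.035]
dish [ 0.576 -0.137  0.022]
big [ 0.558 -0.254  0.04 ]
```

View pics/crop1.png

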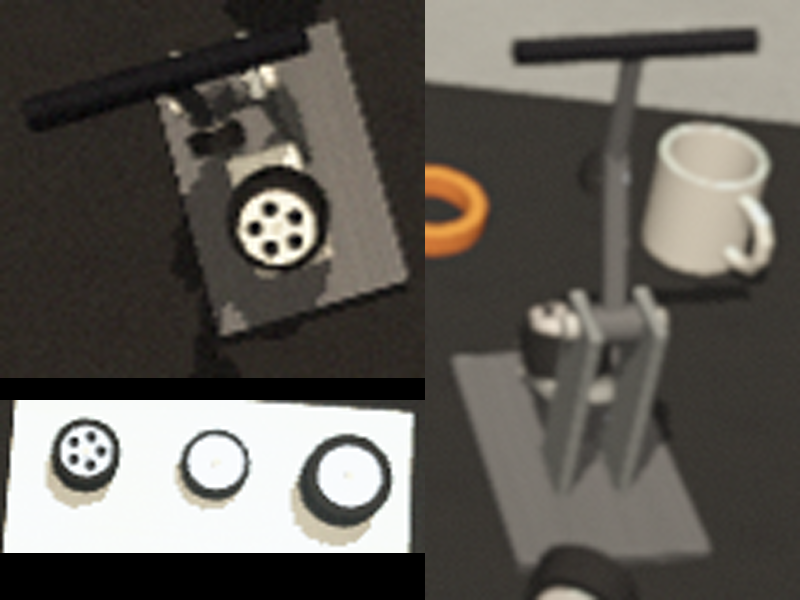

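The crop confirms two things. The press wheel has five openings in a white rim (top px 188,203), and the matching wheel is the leftmost on the board (295,206); the other two have closed discs. Handle ends: top (136.4,178.7) and (194.2,163.9); scene (438,200.7) and (374.5,203.1).

Run:
```python
from h import *
import pickle
d=pickle.load(open('d0.pkl','rb'));t,s=d['top'],d['scene']
L,e1=tri(t,(136.4,178.7),s,(438,200.7));R,e2=tri(t,(194.2,163.9),s,(374.5,203.1))
print(L.round(3),e1,R.round(3),e2,np.linalg.norm(L-R)); v=L-R
print('yaw handle',np.arctan2(-v[0],v[1]))
C=[onz(t,*p,.012) for p in((176,226),(216.4,215.4),(200.5,159.7))]
print(np.round(C,3),[np.linalg.norm(C[i]-C[i+1]) for i in(0,1)])
v=C[2]-C[1];yaw=np.arctan2(v[1],v[0]);w=C[0]-C[1];y2=np.arctan2(-w[0],w[1]);print('yaw plate',yaw,y2)
for y in(yaw,y2,np.arctan2(-(L-R)[0],(L-R)[1])):
    X=np.array([np.cos(y),np.sin(y),0]);Y=np.array([-X[1],X[0],0]);Z=np.array([0,0,1.])
    print('y',y,'plate->O',(((C[0]+C[1])/2+60e-3*X)+(C[2]+Y*.065-.13*X))[:2]/2, 'handle->O',((L+R)/2-X*.005-Z*.331))
    n=-.5*X+.866*Z; r=Z*.05+n*.043
    for z in [r[2]]:
        print('wheel->O',onz(t,188.4,202.9,z)-r)
# board far/right edges check
```

```text
[0.588 0.378 0.331] 0.0031113022366473157 [0.625 0.237 0.33 ] 0.002629248104749352 0.1456242617855528
yaw handle 0.25750130817477224
[[0.527 0.351 0.012]
 [0.56  0.226 0.012]
 [0.742 0.281 0.012]] [np.float64(0.12911541894306575), np.float64(0.1905484752935625)]
yaw plate 0.29427314519643727 0.2570963968272785
y 0.29427314519643727 plate->O [0.59970576 0.30591428] handle->O [ 0.60146267  0.3064588  -0.00062154]
wheel->O [ 6.03270434e-01  3.05169517e-01 -6.93889390e-17]
y 0.2570963968272785 plate->O [0.60051414 0.30749513] handle->O [ 0.60141207  0.30663765 -0.00062154]
wheel->O [ 6.03487996e-01  3.04400443e-01 -6.93889390e-17]
y 0.25750130817477224 plate->O [0.60050502 0.30747808] handle->O [ 0.60141259  0.3066357  -0.00062154]
wheel->O [ 6.03485780e-01  3.04408862e-01 -6.93889390e-17]
```

>>> play_rows([
  {"tx": -0.75, "twist": 0.165, "grip": -1},
  {"tx": -0.75, "twist": 0.165, "grip": -1},
  {"tx": -0.75, "twist": 0.165, "grip": -1},
  {"tx": -0.75, "twist": 0.165, "grip": -1},
  {"tx": -0.75, "twist": 0.165, "grip": -1},
  {"tx": -0.75, "twist": 0.165, "grip": -1},
], newtons=40)

```text
invalid input at $.commands[0]: expected keys grip, tx, ty, tz, twist
```

```bash
cat >> h.py <<'E'
from scipy.spatial.transform import Rotation as Ro
O=np.array([.602,.306,0]);yaw=.265
X=np.array([np.cos(yaw),np.sin(yaw),0]);Y=np.array([-X[1],X[0],0]);Z=np.array([0,0,1.])
def P(x,y,z): return O+x*X+y*Y+z*Z
def go(*targets,ang=None):
    s=sensors.read_state();R=Ro.from_quat(s['eef_rot'],scalar_first=True).as_matrix();p=s['eef_pos']
    print('t',s['t'],'tcp',p.round(4),'press',np.round([(p-O)@X,(p-O)@Y,p[2]],4),'toolx',R[:,0].round(3),'zang',round(np.arctan2(R[1,2],R[0,2]),3),'F',s['force'].round(1),'op',round(s['opening'],4))
    print(' q',s['joints'].round(3))
    for t in targets:
        print(' shift units',(R.T@(np.array(t)-p)/.04).round(2)); p=np.array(t)
    return s,R
E
python3 - <<'E'
from h import *
h=P(.005,-.045,.42); go(h,P(.005,-.045,.326))
import pickle
d=pickle.load(open('d0.pkl','rb'));t=d['top']
print('mug',onz(t,152,273,.09),'tape',onz(t,225,268,.02),'driver',onz(t,332,262,.02),onz(t,292,261,.02),'glue',onz(t,266,157,.07))
E
```

```text
t 0.1 tcp [0.2023 0.591  0.2447] press [-0.3111  0.3798  0.2447] toolx [-0.    -0.001 -1.   ] zang 1.241 F [-0.1  1.  -0.1] op 0.0854
 q [-1.282  0.418 -0.01   1.614  0.005  1.111 -0.053]
 shift units [ -4.38 -12.5   -4.37]
 shift units [2.35 0.   0.  ]
mug [0.37582808 0.39567396 0.09      ] tape [0.39511527 0.19495849 0.02      ] driver [ 0.41144512 -0.12965519  0.02      ] [ 0.41517347 -0.00830516  0.02      ] glue [0.72983936 0.06928716 0.07      ]
```

>>> play_rows([
  {"tx": -0.75, "ty": 0, "tz": 0, "twist": 0.165, "grip": -1},
  {"tx": -0.75, "ty": 0, "tz": 0, "twist": 0.165, "grip": -1},
  {"tx": -0.75, "ty": 0, "tz": 0, "twist": 0.165, "grip": -1},
  {"tx": -0.75, "ty": 0, "tz": 0, "twist": 0.165, "grip": -1},
  {"tx": -0.75, "ty": 0, "tz": 0, "twist": 0.165, "grip": -1},
  {"tx": -0.75, "ty": 0, "tz": 0, "twist": 0.155, "grip": -1},
], newtons=40)

```text
t: 0.85
eef_pos: [0.2023, 0.5911, 0.4259]
eef_rot: [0.701, -0.09, 0.701, 0.09]
force: [0.3, -0.1, 0.5]
opening: 0.0853
```

Run:
```python
from h import *
go(P(.005,-.045,.42),P(.005,-.045,.326))
```

```text
t 0.85 tcp [0.2023 0.5911 0.4259] press [-0.3111  0.3799  0.4259] toolx [-0.    -0.001 -1.   ] zang 0.256 F [ 0.3 -0.1  0.5] op 0.0853
 q [-1.413  0.319  0.168  1.356 -0.052  1.472 -0.993]
 shift units [  0.15 -10.55   8.  ]
 shift units [2.35 0.   0.  ]
```

>>> play_rows([
  {"tx": 0, "ty": -0.9, "tz": 0.7, "twist": 0, "grip": -1},
  {"tx": 0, "ty": -1, "tz": 0.8, "twist": 0, "grip": -1},
  {"tx": 0, "ty": -1, "tz": 0.8, "twist": 0, "grip": -1},
  {"tx": 0, "ty": -1, "tz": 0.8, "twist": 0, "grip": -1},
  {"tx": 0, "ty": -1, "tz": 0.8, "twist": 0, "grip": -1},
  {"tx": 0, "ty": -1, "tz": 0.8, "twist": 0, "grip": -1},
  {"tx": 0, "ty": -1, "tz": 0.8, "twist": 0, "grip": -1},
  {"tx": 0, "ty": -1, "tz": 0.8, "twist": 0, "grip": -1},
  {"tx": 0, "ty": -1, "tz": 0.7, "twist": 0, "grip": -1},
  {"tx": 0, "ty": -0.9, "tz": 0.6, "twist": 0, "grip": -1},
])

```text
t: 2.1
eef_pos: [0.5984, 0.2897, 0.4248]
eef_rot: [0.701, -0.092, 0.701, 0.092]
force: [-0.8, 1.2, 0.2]
opening: 0.0856
```

Run:
```python
from h import *
go(P(.005,-.045,.42),P(.005,-.045,.326))
```

```text
t 2.1 tcp [0.5984 0.2897 0.4248] press [-0.0077 -0.0148  0.4248] toolx [-0.001 -0.001 -1.   ] zang 0.261 F [-0.8  1.2  0.2] op 0.0856
 q [-0.76   0.418  0.397  1.25  -0.158  1.504 -0.122]
 shift units [ 0.12 -0.75  0.32]
 shift units [2.35 0.   0.  ]
```

>>> play_rows([
  {"tx": 0, "ty": -0.75, "tz": 0.32, "twist": 0, "grip": -1},
  {"tx": 0.6, "ty": 0, "tz": 0, "twist": 0, "grip": -1},
  {"tx": 0.7, "ty": 0, "tz": 0, "twist": 0, "grip": -1},
  {"tx": 0.7, "ty": 0, "tz": 0, "twist": 0, "grip": -1},
  {"tx": 0.45, "ty": 0, "tz": 0, "twist": 0, "grip": -1},
  {"tx": 0, "ty": 0, "tz": 0, "twist": 0, "grip": 0.6},
  {"tx": 0, "ty": 0, "tz": 0, "twist": 0, "grip": 0.8},
  {"tx": 0, "ty": 0, "tz": 0, "twist": 0, "grip": 1},
], newtons=30)

```text
t: 3.1
eef_pos: [0.6177, 0.2654, 0.3283]
eef_rot: [0.702, -0.092, 0.701, 0.092]
force: [-0.4, -0.6, -0.5]
opening: 0.0322
```

Run:
```python
from h import *
go()
grab('top','top1.png')
```

```text
t 3.1 tcp [0.6177 0.2654 0.3283] press [ 0.0045 -0.0433  0.3283] toolx [ 0.001  0.001 -1.   ] zang 0.261 F [-0.4 -0.6 -0.5] op 0.0322
 q [-0.718  0.467  0.392  1.392 -0.179  1.316 -0.058]
```

>>> play_rows([
  {"tx": 0, "ty": 0, "tz": 0, "twist": 0, "grip": 1},
  {"tx": 0, "ty": 0, "tz": 0, "twist": 0, "grip": 1},
  {"tx": 0, "ty": 0, "tz": 0, "twist": 0, "grip": 1},
])

```text
t: 3.52
eef_pos: [0.6177, 0.2654, 0.328]
eef_rot: [0.702, -0.092, 0.701, 0.092]
force: [1.7, -0.6, 5.7]
opening: 0.017
```

Run:
```python
from h import *
go()
a=np.linspace(0,1.66,15);f=a+.26
x=54-190*np.sin(f);z=147+190*np.cos(f)
print(np.c_[a[1:],-np.diff(z)/40,np.diff(x)/40].round(3))
```

```text
t 3.525 tcp [0.6177 0.2654 0.328 ] press [ 0.0045 -0.0433  0.328 ] toolx [ 0.001  0.    -1.   ] zang 0.261 F [ 1.7 -0.6  5.7] op 0.017
 q [-0.718  0.467  0.392  1.392 -0.179  1.316 -0.058]
[[ 0.119  0.177 -0.534]
 [ 0.237  0.239 -0.51 ]
 [ 0.356  0.297 -0.478]
 [ 0.474  0.352 -0.439]
 [ 0.593  0.401 -0.395]
 [ 0.711  0.445 -0.345]
 [ 0.83   0.483 -0.289]
 [ 0.949  0.514 -0.23 ]
 [ 1.067  0.537 -0.168]
 [ 1.186  0.553 -0.103]
 [ 1.304  0.562 -0.037]
 [ 1.423  0.562  0.03 ]
 [ 1.541  0.555  0.096]
 [ 1.66   0.539  0.161]]
```

Gripped (17 mm opening on the 18 mm bar). Swinging along the arc.

>>> play_rows([
  {"tx": 0.18, "ty": 0, "tz": -0.53, "twist": 0, "grip": 1},
  {"tx": 0.24, "ty": 0, "tz": -0.51, "twist": 0, "grip": 1},
  {"tx": 0.3, "ty": 0, "tz": -0.48, "twist": 0, "grip": 1},
  {"tx": 0.35, "ty": 0, "tz": -0.44, "twist": 0, "grip": 1},
  {"tx": 0.4, "ty": 0, "tz": -0.39, "twist": 0, "grip": 1},
  {"tx": 0.44, "ty": 0, "tz": -0.34, "twist": 0, "grip": 1},
  {"tx": 0.48, "ty": 0, "tz": -0.29, "twist": 0, "grip": 1},
])

```text
t: 4.4
eef_pos: [0.5037, 0.2337, 0.2322]
eef_rot: [0.703, -0.092, 0.7, 0.092]
force: [18.6, -4.0, -0.7]
opening: 0.0171
```

Run:
```python
from h import *
s,R=go()
p=s['eef_pos']; print('angle from tcp(z+5mm)',np.arctan2(.054-(p-O)@X,p[2]+.003-.147)-.26)
```

```text
t 4.4 tcp [0.5037 0.2337 0.2322] press [-0.1138 -0.0441  0.2322] toolx [ 0.004  0.    -1.   ] zang 0.26 F [18.6 -4.  -0.7] op 0.0171
 q [-0.803  0.319  0.382  1.818 -0.135  1.027 -0.109]
angle from tcp(z+5mm) 0.826670556809801
```

>>> play_rows([
  {"tx": 0.51, "ty": 0, "tz": -0.2, "twist": 0, "grip": 1},
  {"tx": 0.54, "ty": 0, "tz": -0.15, "twist": 0, "grip": 1},
  {"tx": 0.55, "ty": 0, "tz": -0.1, "twist": 0, "grip": 1},
  {"tx": 0.56, "ty": 0, "tz": -0.03, "twist": 0, "grip": 1},
  {"tx": 0.56, "ty": 0, "tz": 0.03, "twist": 0, "grip": 1},
  {"tx": 0.5, "ty": 0, "tz": 0.1, "twist": 0, "grip": 1},
])

```text
t: 5.15
eef_pos: [0.4885, 0.2297, 0.1024]
eef_rot: [0.701, -0.092, 0.702, 0.091]
force: [-3.1, -7.7, 8.6]
opening: 0.0174
```

Run:
```python
from h import *
s,R=go(P(-.124,-.044,.079))
p=s['eef_pos']; print('angle',np.arctan2(.054-(p-O)@X,p[2]+.003-.147)-.26)
```

```text
t 5.15 tcp [0.4885 0.2297 0.1024] press [-0.1296 -0.0439  0.1024] toolx [-0.001 -0.002 -1.   ] zang 0.26 F [-3.1 -7.7  8.6] op 0.0174
 q [-0.765  0.472  0.333  1.949 -0.217  0.756 -0.047]
 shift units [ 0.58 -0.    0.14]
angle 1.5338765416617077
```

>>> play_rows([
  {"tx": 0.4, "ty": 0, "tz": 0.12, "twist": 0, "grip": 1},
  {"tx": 0.25, "ty": 0, "tz": 0.06, "twist": 0, "grip": 1},
  {"tx": 0.06, "ty": 0, "tz": 0, "twist": 0, "grip": 1},
  {"tx": 0, "ty": 0, "tz": 0, "twist": 0, "grip": 1},
  {"tx": 0, "ty": 0, "tz": 0, "twist": 0, "grip": 1},
])

```text
t: 5.78
eef_pos: [0.4956, 0.2318, 0.075]
eef_rot: [0.701, -0.092, 0.701, 0.091]
force: [-4.3, -9.0, 15.4]
opening: 0.017
```

Run:
```python
from h import *
s,R=go(P(-.124,-.044,.079))
p=s['eef_pos']; print('angle',np.arctan2(.054-(p-O)@X,p[2]+.003-.147)-.26)
```

```text
t 5.775 tcp [0.4956 0.2318 0.075 ] press [-0.1221 -0.0438  0.075 ] toolx [-0.001 -0.001 -1.   ] zang 0.26 F [-4.3 -9.  15.4] op 0.017
 q [-0.745  0.526  0.315  1.943 -0.24   0.71  -0.026]
 shift units [-0.1  -0.01 -0.05]
angle 1.6844238805312737
```

>>> play_rows([
  {"tx": 0.1, "ty": 0, "tz": 0, "twist": 0, "grip": 1},
  {"tx": 0.05, "ty": 0, "tz": 0, "twist": 0, "grip": 1},
  {"tx": 0, "ty": 0, "tz": 0, "twist": 0, "grip": 1},
  {"tx": 0, "ty": 0, "tz": 0, "twist": 0, "grip": 1},
])

```text
t: 6.28
eef_pos: [0.4956, 0.2327, 0.0696]
eef_rot: [0.701, -0.092, 0.701, 0.092]
force: [-10.4, -5.0, 28.2]
opening: 0.0171
```

Run:
```python
from h import *
s,R=go()
c=grab('scene');t=grab('top')
a=cv2.resize(c['frame'][200:330,300:450],(420,364),interpolation=cv2.INTER_CUBIC)
b=cv2.resize(t['frame'][150:250,120:240],(380,317),interpolation=cv2.INTER_CUBIC)
im=np.zeros((364,800,3),np.uint8);im[:,:420]=a;im[:317,420:]=b
cv2.imwrite('pics/down.png',im[:,:,::-1])
```

```text
t 6.275 tcp [0.4956 0.2327 0.0696] press [-0.1219 -0.0429  0.0696] toolx [-0.  0. -1.] zang 0.261 F [-10.4  -5.   28.2] op 0.0171
 q [-0.742  0.535  0.311  1.944 -0.245  0.699 -0.022]
```

View pics/down.png

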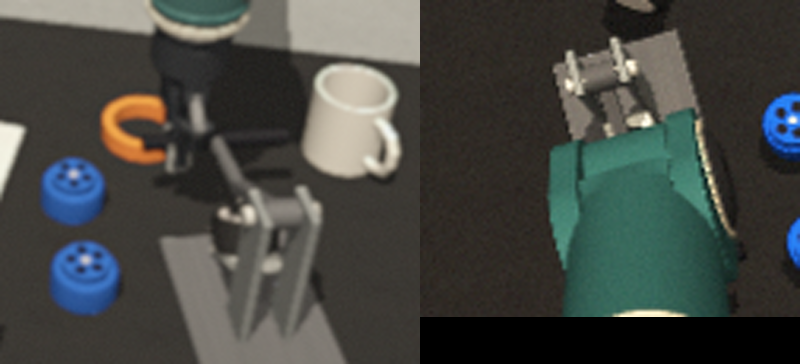

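At the stop: the lever is low over the wheel in the picture, and the force jumped from 15 to 28 N over 5 mm. Guiding the lever back up along the arc.

>>> play_rows([
  {"tx": -0.5, "ty": 0, "tz": -0.12, "twist": 0, "grip": 1},
  {"tx": -0.56, "ty": 0, "tz": -0.12, "twist": 0, "grip": 1},
  {"tx": -0.56, "ty": 0, "tz": -0.04, "twist": 0, "grip": 1},
  {"tx": -0.56, "ty": 0, "tz": 0.03, "twist": 0, "grip": 1},
  {"tx": -0.55, "ty": 0, "tz": 0.1, "twist": 0, "grip": 1},
  {"tx": -0.54, "ty": 0, "tz": 0.16, "twist": 0, "grip": 1},
  {"tx": -0.51, "ty": 0, "tz": 0.22, "twist": 0, "grip": 1},
  {"tx": -0.48, "ty": 0, "tz": 0.29, "twist": 0, "grip": 1},
])

```text
t: 7.38
eef_pos: [0.5122, 0.2378, 0.2392]
eef_rot: [0.698, -0.093, 0.704, 0.092]
force: [-32.1, -6.2, 21.8]
opening: 0.017
```

Run:
```python
from h import *
s,R=go()
p=s['eef_pos']; a=np.arctan2(.054-(p-O)@X,p[2]+.009-.147)-.26;print('angle',a,'r',np.hypot(.054-(p-O)@X,p[2]+.009-.147))
f=np.linspace(a,0.0,8)+.26
x=54-190*np.sin(f);z=147+190*np.cos(f)
print(np.c_[f[1:]-.26,-np.diff(z)/40,np.diff(x)/40].round(2))
```

```text
t 7.375 tcp [0.5122 0.2378 0.2392] press [-0.1045 -0.0423  0.2392] toolx [-0.009 -0.002 -1.   ] zang 0.262 F [-32.1  -6.2  21.8] op 0.017
 q [-0.798  0.336  0.384  1.778 -0.144  1.063 -0.099]
angle 0.7427802650082811 r 0.18804119012524179
[[ 0.64 -0.41  0.29]
 [ 0.53 -0.38  0.33]
 [ 0.42 -0.34  0.37]
 [ 0.32 -0.3   0.41]
 [ 0.21 -0.25  0.44]
 [ 0.11 -0.21  0.46]
 [ 0.   -0.16  0.48]]
```

>>> play_rows([
  {"tx": -0.41, "ty": 0, "tz": 0.22, "twist": 0, "grip": 1},
  {"tx": -0.38, "ty": 0, "tz": 0.3, "twist": 0, "grip": 1},
  {"tx": -0.34, "ty": 0, "tz": 0.36, "twist": 0, "grip": 1},
  {"tx": -0.3, "ty": 0, "tz": 0.41, "twist": 0, "grip": 1},
  {"tx": -0.25, "ty": 0, "tz": 0.44, "twist": 0, "grip": 1},
  {"tx": -0.2, "ty": 0, "tz": 0.46, "twist": 0, "grip": 1},
  {"tx": -0.1, "ty": 0, "tz": 0.3, "twist": 0, "grip": 1},
  {"tx": 0, "ty": 0, "tz": 0, "twist": 0, "grip": 1},
])

```text
t: 8.38
eef_pos: [0.612, 0.2662, 0.3185]
eef_rot: [0.701, -0.092, 0.701, 0.094]
force: [-1.1, 9.4, 3.1]
opening: 0.017
```

Run:
```python
from h import *
s,R=go(P(.002,-.043,.322))
```

```text
t 8.375 tcp [0.612  0.2662 0.3185] press [-0.0008 -0.041   0.3185] toolx [ 0.     0.002 -1.   ] zang 0.263 F [-1.1  9.4  3.1] op 0.017
 q [-0.727  0.463  0.395  1.42  -0.182  1.293 -0.056]
 shift units [-0.09 -0.05  0.07]
```

>>> play_rows([
  {"tx": 0, "ty": 0, "tz": 0, "twist": 0, "grip": -1},
  {"tx": 0, "ty": 0, "tz": 0, "twist": 0, "grip": -1},
  {"tx": 0, "ty": 0, "tz": 0, "twist": 0, "grip": -1},
  {"tx": -0.5, "ty": 0, "tz": 0, "twist": 0, "grip": -1},
  {"tx": -1, "ty": 0, "tz": 0, "twist": 0, "grip": -1},
  {"tx": -1, "ty": 0, "tz": 0, "twist": 0, "grip": -1},
  {"tx": 0, "ty": 0, "tz": -1, "twist": 0.18, "grip": -1},
  {"tx": 0, "ty": -0.18, "tz": -1, "twist": 0.18, "grip": -1},
  {"tx": 0, "ty": -0.36, "tz": -0.93, "twist": 0.18, "grip": -1},
  {"tx": 0, "ty": -0.5, "tz": -0.85, "twist": 0.18, "grip": -1},
])

```text
t: 9.62
eef_pos: [0.4561, 0.222, 0.418]
eef_rot: [0.688, 0.163, 0.688, -0.163]
force: [0.9, 0.7, 0.4]
opening: 0.085
```

Run:
```python
from h import *
s,R=go(P(-.18,0,.3))
c=grab('scene');t=grab('top')
a=cv2.resize(c['frame'][0:330,300:560],(394,500),interpolation=cv2.INTER_CUBIC)
b=cv2.resize(t['frame'][150:240,120:240],(400,300),interpolation=cv2.INTER_CUBIC)
im=np.zeros((500,800,3),np.uint8);im[:,:394]=a;im[:300,400:]=b
cv2.imwrite('pics/up.png',im[:,:,::-1])
```

```text
t 9.625 tcp [0.4561 0.222  0.418 ] press [-0.1628 -0.0428  0.418 ] toolx [-0. -0. -1.] zang -0.465 F [0.9 0.7 0.4] op 0.085
 q [-0.974  0.084  0.499  1.664 -0.041  1.404 -0.935]
 shift units [ 2.95  0.51 -1.03]
```

View pics/up.png

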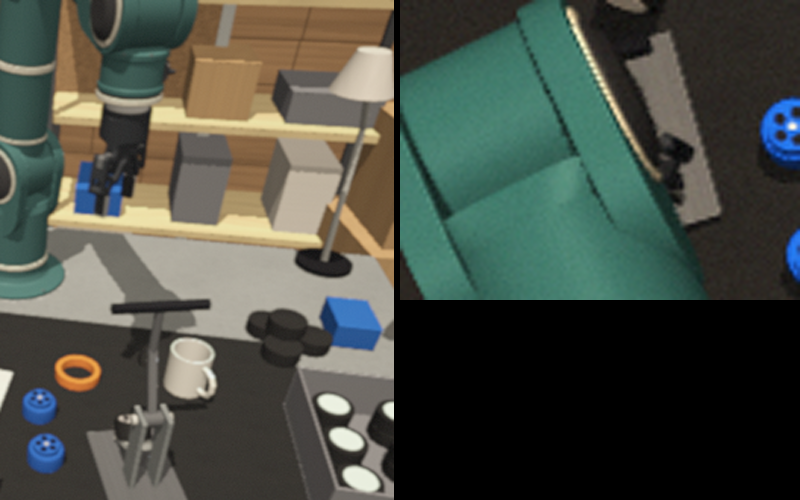

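The picture shows the lever up, with the wheel still on the bed. A vertical tool would hit the handle, and rows offer no tilt. However, wrist joint 6 ends at 2.0, and pointing down needs q2+q4+q6≈π. If I raise the arm high in the press's heading, the "as far as the arm can" rule should leave the fingers tilted forward. I'll try it.

>>> play_rows([
  {"tx": -0.8, "ty": -0.75, "tz": 0.37, "twist": 0, "grip": -1},
  {"tx": -0.8, "ty": -0.75, "tz": 0.37, "twist": 0, "grip": -1},
  {"tx": -0.8, "ty": -0.75, "tz": 0.37, "twist": 0, "grip": -1},
  {"tx": -0.8, "ty": 0, "tz": 0, "twist": 0.17, "grip": -1},
  {"tx": -0.8, "ty": 0, "tz": 0, "twist": 0.17, "grip": -1},
  {"tx": -0.8, "ty": 0, "tz": 0, "twist": 0.17, "grip": -1},
  {"tx": -0.8, "ty": 0, "tz": 0, "twist": 0.17, "grip": -1},
  {"tx": -0.8, "ty": 0, "tz": 0, "twist": 0.17, "grip": -1},
])

```text
t: 10.72
eef_pos: [0.4574, 0.1221, 0.6752]
eef_rot: [0.56, 0.432, 0.56, -0.432]
force: [-0.8, 0.2, 0.3]
opening: 0.085
```

Run:
```python
from h import *
s,R=go()
```

```text
t 10.725 tcp [0.4574 0.1221 0.6752] press [-0.1877 -0.1396  0.6752] toolx [ 0. -0. -1.] zang -1.314 F [-0.8  0.2  0.3] op 0.085
 q [-0.871  0.075  0.613  1.119 -0.046  1.961 -1.59 ]
```

>>> play_rows([
  {"tx": -0.6, "ty": 0, "tz": 0, "twist": 0, "grip": -1},
  {"tx": -0.6, "ty": 0, "tz": 0, "twist": 0, "grip": -1},
  {"tx": -0.6, "ty": 0, "tz": 0, "twist": 0, "grip": -1},
  {"tx": -0.6, "ty": 0, "tz": 0, "twist": 0, "grip": -1},
])

```text
t: 11.22
eef_pos: [0.4519, 0.1206, 0.7196]
eef_rot: [0.574, 0.447, 0.548, -0.413]
force: [-0.5, 0.0, 0.7]
opening: 0.0854
```

Run:
```python
from h import *
s,R=go()
```

```text
t 11.225 tcp [0.4519 0.1206 0.7196] press [-0.1935 -0.1396  0.7196] toolx [ 0.059  0.016 -0.998] zang -1.309 F [-0.5  0.   0.7] op 0.0854
 q [-0.947  0.07   0.7    1.023 -0.051  2.003 -1.582]
```

It works: the tool now tilts forward, about 3.5° at azimuth 15°. Continuing.

>>> play_rows([
  {"tx": -1, "ty": 0, "tz": 0, "twist": 0, "grip": -1},
  {"tx": -1, "ty": 0, "tz": 0, "twist": 0, "grip": -1},
  {"tx": -1, "ty": 0, "tz": 0, "twist": 0, "grip": -1},
  {"tx": -1, "ty": 0, "tz": 0, "twist": 0, "grip": -1},
  {"tx": -1, "ty": 0, "tz": 0, "twist": 0, "grip": -1},
  {"tx": -1, "ty": 0, "tz": 0, "twist": 0, "grip": -1},
])

```text
t: 11.98
eef_pos: [0.4277, 0.1133, 0.7913]
eef_rot: [0.604, 0.492, 0.512, -0.362]
force: [-0.5, -0.2, 0.5]
opening: 0.0855
```

Run:
```python
from h import *
s,R=go()
print(np.degrees(np.arccos(-R[2,0])),np.arctan2(R[1,0],R[0,0]))
```

```text
t 11.975 tcp [0.4277 0.1133 0.7913] press [-0.2186 -0.1403  0.7913] toolx [ 0.213  0.066 -0.975] zang -1.305 F [-0.5 -0.2  0.5] op 0.0855
 q [-0.891 -0.009  0.553  0.921  0.015  2.003 -1.636]
12.861299455124259 0.29905122779578586
```

>>> play_rows([
  {"tx": -1, "ty": 0, "tz": 0, "twist": 0, "grip": -1},
  {"tx": -1, "ty": 0, "tz": 0, "twist": 0, "grip": -1},
  {"tx": -1, "ty": 0, "tz": 0, "twist": 0, "grip": -1},
  {"tx": -1, "ty": 0, "tz": 0, "twist": 0, "grip": -1},
  {"tx": -1, "ty": 0, "tz": 0, "twist": 0, "grip": -1},
  {"tx": -1, "ty": 0, "tz": 0, "twist": 0, "grip": -1},
  {"tx": -1, "ty": 0, "tz": 0, "twist": 0, "grip": -1},
  {"tx": -1, "ty": 0, "tz": 0, "twist": 0, "grip": -1},
])

```text
t: 12.98
eef_pos: [0.3765, 0.0921, 0.8608]
eef_rot: [0.628, 0.535, 0.471, -0.313]
force: [-0.1, -0.5, -0.4]
opening: 0.0854
```

```bash
cat >> h.py <<'E'
def tilt(R): print('tilt',np.degrees(np.arccos(-R[2,0])).round(1),'az',np.arctan2(R[1,0],R[0,0]).round(3),'toolz.press',np.round([R[:,2]@X,R[:,2]@Y,R[2,2]],3))
E
python3 - <<'E'
from h import *
s,R=go();tilt(R)
E
```

```text
t 12.975 tcp [0.3765 0.0921 0.8608] press [-0.2737 -0.1474  0.8608] toolx [ 0.36   0.112 -0.926] zang -1.31 F [-0.1 -0.5 -0.4] op 0.0854
 q [ 0.239 -0.083 -0.452  0.825 -0.074  2.003 -1.576]
tilt 22.2 az 0.302 toolz.press [-0.005 -1.    -0.017]
```

>>> play_rows([
  {"tx": -1, "ty": 0, "tz": 0, "twist": 0, "grip": -1},
  {"tx": -1, "ty": 0, "tz": 0, "twist": 0, "grip": -1},
  {"tx": -1, "ty": 0, "tz": 0, "twist": 0, "grip": -1},
  {"tx": -1, "ty": 0, "tz": 0, "twist": 0, "grip": -1},
  {"tx": -1, "ty": 0, "tz": 0, "twist": 0, "grip": -1},
  {"tx": -1, "ty": 0, "tz": 0, "twist": 0, "grip": -1},
])

```text
t: 13.72
eef_pos: [0.2967, 0.0704, 0.9281]
eef_rot: [0.654, 0.575, 0.423, -0.252]
force: [-0.9, 0.5, 0.5]
opening: 0.0854
```

Run:
```python
from h import *
s,R=go();tilt(R)
```

```text
t 13.725 tcp [0.2967 0.0704 0.9281] press [-0.3564 -0.1475  0.9281] toolx [ 0.515  0.156 -0.843] zang -1.306 F [-0.9  0.5  0.5] op 0.0854
 q [-0.06  -0.211 -0.141  0.778 -0.084  2.003 -1.575]
tilt 32.6 az 0.294 toolz.press [ 0.    -1.    -0.018]
```

```bash
cat >> h.py <<'E'
def N(s): return P(-.5*s,0,.05+.866*s)
E
python3 - <<'E'
from h import *
s,R=go(N(.35),N(.15),N(.013));print(N(.35),N(.15))
E
```

```text
t 13.725 tcp [0.2967 0.0704 0.9281] press [-0.3564 -0.1475  0.9281] toolx [ 0.515  0.156 -0.843] zang -1.306 F [-0.9  0.5  0.5] op 0.0854
 q [-0.06  -0.211 -0.141  0.778 -0.084  2.003 -1.575]
 shift units [14.61 -3.95 -3.42]
 shift units [ 4.99 -0.22  0.08]
 shift units [ 3.42 -0.15  0.05]
[0.43310881 0.26016588 0.3531    ] [0.52961806 0.2863568  0.1799    ]
```

>>> play_rows([
  {"tx": 0.9, "ty": -0.25, "tz": -0.22, "twist": 0, "grip": -1},
  {"tx": 0.95, "ty": -0.27, "tz": -0.23, "twist": 0, "grip": -1},
  {"tx": 0.95, "ty": -0.27, "tz": -0.23, "twist": 0, "grip": -1},
  {"tx": 0.95, "ty": -0.27, "tz": -0.23, "twist": 0, "grip": -1},
  {"tx": 0.95, "ty": -0.27, "tz": -0.23, "twist": 0, "grip": -1},
  {"tx": 0.95, "ty": -0.27, "tz": -0.23, "twist": 0, "grip": -1},
  {"tx": 0.95, "ty": -0.27, "tz": -0.23, "twist": 0, "grip": -1},
  {"tx": 0.95, "ty": -0.27, "tz": -0.23, "twist": 0, "grip": -1},
  {"tx": 0.95, "ty": -0.27, "tz": -0.23, "twist": 0, "grip": -1},
  {"tx": 0.95, "ty": -0.27, "tz": -0.23, "twist": 0, "grip": -1},
])

```text
t: 14.98
eef_pos: [0.3888, 0.1965, 0.5684]
eef_rot: [0.652, 0.572, 0.426, -0.258]
force: [0.7, 0.3, 0.1]
opening: 0.0852
```

Run:
```python
from h import *
s,R=go(N(.35),N(.15),N(.013));tilt(R)
```

```text
t 14.975 tcp [0.3888 0.1965 0.5684] press [-0.2344 -0.0498  0.5684] toolx [ 0.505  0.151 -0.85 ] zang -1.308 F [0.7 0.3 0.1] op 0.0852
 q [-0.429 -0.369 -0.152  1.808  0.107  1.168 -1.914]
 shift units [ 5.37 -1.58 -1.15]
 shift units [ 5.   -0.15  0.07]
 shift units [ 3.42 -0.11  0.05]
tilt 31.8 az 0.291 toolz.press [-0.003 -1.    -0.018]
```

>>> play_rows([
  {"tx": 0.95, "ty": -0.25, "tz": -0.19, "twist": 0, "grip": -1},
  {"tx": 0.95, "ty": -0.25, "tz": -0.19, "twist": 0, "grip": -1},
  {"tx": 0.95, "ty": -0.25, "tz": -0.19, "twist": 0, "grip": -1},
  {"tx": 0.95, "ty": -0.25, "tz": -0.19, "twist": 0, "grip": -1},
  {"tx": 0.95, "ty": -0.25, "tz": -0.19, "twist": 0, "grip": -1},
  {"tx": 0.95, "ty": -0.25, "tz": -0.19, "twist": 0, "grip": -1},
  {"tx": 0.95, "ty": -0.15, "tz": 0, "twist": 0, "grip": -1},
  {"tx": 0.8, "ty": 0, "tz": 0, "twist": 0, "grip": -1},
  {"tx": 0.6, "ty": 0, "tz": 0, "twist": 0, "grip": -1},
  {"tx": 0, "ty": 0, "tz": 0, "twist": 0, "grip": -1},
])

```text
t: 16.23
eef_pos: [0.4849, 0.2746, 0.2604]
eef_rot: [0.651, 0.572, 0.426, -0.259]
force: [-0.0, -0.5, 1.4]
opening: 0.0857
```

Run:
```python
from h import *
s,R=go(N(.10),N(.013));tilt(R)
c=grab('scene');t=grab('top')
a=cv2.resize(c['frame'][130:330,310:460],(450,600),interpolation=cv2.INTER_CUBIC)
b=cv2.resize(t['frame'][150:240,140:230],(350,350),interpolation=cv2.INTER_CUBIC)
im=np.zeros((600,800,3),np.uint8);im[:,:450]=a;im[:350,450:]=b
cv2.imwrite('pics/pre.png',im[:,:,::-1])
```

```text
t 16.225 tcp [0.4849 0.2746 0.2604] press [-0.1212  0.0003  0.2604] toolx [ 0.502  0.15  -0.852] zang -1.309 F [-0.  -0.5  1.4] op 0.0857
 q [-0.378  0.07  -0.307  2.14   0.508  0.469 -2.395]
 shift units [ 3.57 -0.11  0.05]
 shift units [ 2.17 -0.06  0.03]
tilt 31.6 az 0.289 toolz.press [-0.003 -1.    -0.017]
```

View pics/pre.png

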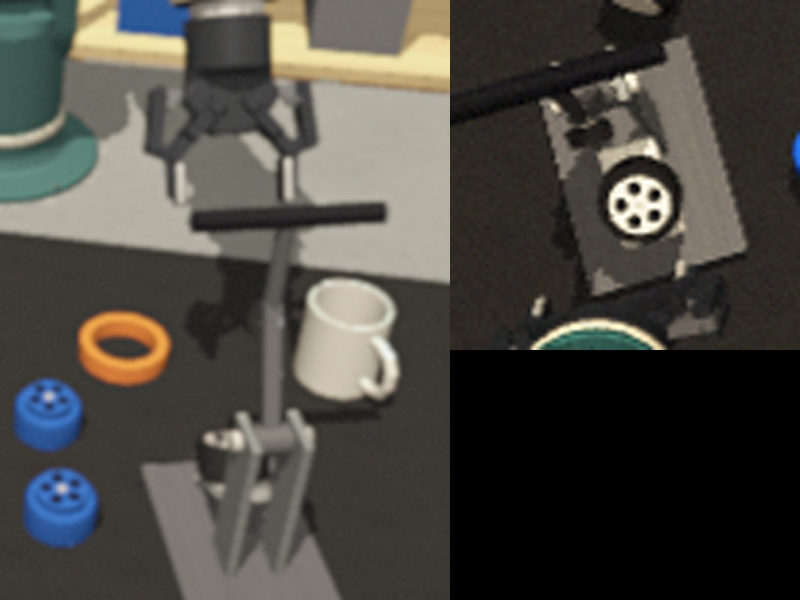

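The crop shows the wheel in place with its rim nearly flush (five openings, at about top px 189,202). The gripper is in front of and above it, and the handle is behind. Continuing along the normal.

>>> play_rows([
  {"tx": 0.7, "ty": 0, "tz": 0, "twist": 0, "grip": -1},
  {"tx": 0.7, "ty": -0.05, "tz": 0.02, "twist": 0, "grip": -1},
  {"tx": 0.7, "ty": -0.05, "tz": 0.03, "twist": 0, "grip": -1},
  {"tx": 0.7, "ty": 0, "tz": 0, "twist": 0, "grip": -1},
  {"tx": 0.6, "ty": 0, "tz": 0, "twist": 0, "grip": -1},
])

```text
t: 16.95
eef_pos: [0.5517, 0.2928, 0.1448]
eef_rot: [0.652, 0.573, 0.425, -0.258]
force: [-0.4, -0.3, -0.1]
opening: 0.0853
```

Run:
```python
from h import *
s,R=go(N(.013));tilt(R)
t=grab('top')['frame']; c=grab('top')
n=N(.035)-N(0)
z=N(.035)[2]
print('O from wheel',onz(c,188.9,202.2,z)-(N(.035)-O))
```

```text
t 16.95 tcp [0.5517 0.2928 0.1448] press [-0.052   0.0005  0.1448] toolx [ 0.506  0.151 -0.849] zang -1.309 F [-0.4 -0.3 -0.1] op 0.0853
 q [-0.543  0.36  -0.087  2.098  0.936  0.249 -2.795]
 shift units [ 2.37 -0.14  0.04]
tilt 31.9 az 0.29 toolz.press [-0.003 -1.    -0.018]
O from wheel [6.03339557e-01 3.03582943e-01 9.71445147e-17]
```

>>> play_rows([
  {"tx": 0.4, "ty": -0.05, "tz": 0.04, "twist": 0, "grip": -1},
  {"tx": 0.4, "ty": 0, "tz": 0, "twist": 0, "grip": -1},
  {"tx": 0, "ty": 0, "tz": 0, "twist": 0, "grip": -1},
])

```text
t: 17.42
eef_pos: [0.5669, 0.2964, 0.118]
eef_rot: [0.651, 0.571, 0.427, -0.26]
force: [-0.5, -0.1, -0.1]
opening: 0.0854
```

Run:
```python
from h import *
s,R=go(N(.013));tilt(R)
```

```text
t 17.425 tcp [0.5669 0.2964 0.118 ] press [-3.64e-02 -1.00e-04  1.18e-01] toolx [ 0.501  0.149 -0.852] zang -1.309 F [-0.5 -0.1 -0.1] op 0.0854
 q [-0.621  0.429  0.02   2.075  0.955  0.19  -2.823]
 shift units [ 1.6  -0.11  0.02]
tilt 31.5 az 0.289 toolz.press [-0.003 -1.    -0.017]
```

>>> play_rows([
  {"tx": 0.3, "ty": -0.03, "tz": 0, "twist": -0.06, "grip": -1},
  {"tx": 0.3, "ty": -0.03, "tz": 0, "twist": -0.06, "grip": -1},
  {"tx": 0.3, "ty": -0.03, "tz": 0, "twist": 0, "grip": -1},
  {"tx": 0, "ty": 0, "tz": 0, "twist": 0, "grip": -1},
])

```text
t: 17.92
eef_pos: [0.5847, 0.3014, 0.0906]
eef_rot: [0.683, 0.529, 0.444, -0.238]
force: [-0.2, -0.5, 0.2]
opening: 0.085
```

Run:
```python
from h import *
s,R=go(N(.013));tilt(R)
```

```text
t 17.925 tcp [0.5847 0.3014 0.0906] press [-0.0179  0.0001  0.0906] toolx [ 0.492  0.144 -0.859] zang -1.207 F [-0.2 -0.5  0.2] op 0.085
 q [-0.568  0.503 -0.028  2.032  1.091  0.19  -2.823]
 shift units [ 0.78 -0.13 -0.  ]
tilt 30.9 az 0.285 toolz.press [ 0.098 -0.994  0.046]
```

>>> play_rows([
  {"tx": 0.3, "ty": -0.05, "tz": 0, "twist": 0, "grip": -1},
  {"tx": 0.3, "ty": -0.05, "tz": 0, "twist": 0, "grip": -1},
  {"tx": 0.18, "ty": -0.03, "tz": 0, "twist": 0, "grip": -1},
  {"tx": 0, "ty": 0, "tz": 0, "twist": 0, "grip": -1},
])

```text
t: 18.42
eef_pos: [0.5995, 0.3061, 0.0679]
eef_rot: [0.682, 0.524, 0.449, -0.243]
force: [0.0, -0.8, -0.8]
opening: 0.0855
```

Run:
```python
from h import *
s,R=go(N(.013));tilt(R)
```

```text
t 18.425 tcp [0.5995 0.3061 0.0679] press [-0.0024  0.0007  0.0679] toolx [ 0.479  0.138 -0.867] zang -1.205 F [ 0.  -0.8 -0.8] op 0.0855
 q [-0.549  0.564 -0.041  1.988  1.104  0.189 -2.823]
 shift units [ 0.09 -0.17  0.  ]
tilt 29.9 az 0.281 toolz.press [ 0.101 -0.994  0.049]
```

>>> play_rows([
  {"tx": 0.05, "ty": -0.15, "tz": 0, "twist": 0, "grip": -1},
  {"tx": 0, "ty": 0, "tz": 0, "twist": 0, "grip": 0},
  {"tx": 0, "ty": 0, "tz": 0, "twist": 0, "grip": 0.5},
  {"tx": 0, "ty": 0, "tz": 0, "twist": 0, "grip": 1},
  {"tx": 0, "ty": 0, "tz": 0, "twist": 0, "grip": 1},
  {"tx": 0, "ty": 0, "tz": 0, "twist": 0, "grip": 1},
], newtons=40)

```text
t: 19.18
eef_pos: [0.597, 0.3045, 0.0666]
eef_rot: [0.682, 0.522, 0.449, -0.245]
force: [-6.5, -6.1, 9.3]
opening: 0.0626
```

Run:
```python
from h import *
s,R=go(N(.013),N(.1));tilt(R)
```

```text
t 19.175 tcp [0.597  0.3045 0.0666] press [-0.0052 -0.0001  0.0666] toolx [ 0.476  0.136 -0.869] zang -1.205 F [-6.5 -6.1  9.3] op 0.0626
 q [-0.55   0.563 -0.041  1.993  1.104  0.19  -2.823]
 shift units [ 0.1  -0.09 -0.01]
 shift units [-2.17 -0.01 -0.01]
tilt 29.7 az 0.278 toolz.press [ 0.1   -0.994  0.05 ]
```

>>> play_rows([
  {"tx": -0.3, "ty": 0, "tz": 0, "twist": 0, "grip": 1},
  {"tx": -0.4, "ty": 0, "tz": 0, "twist": 0, "grip": 1},
  {"tx": -0.5, "ty": 0, "tz": 0, "twist": 0, "grip": 1},
  {"tx": -0.6, "ty": 0, "tz": 0, "twist": 0, "grip": 1},
  {"tx": -0.7, "ty": 0, "tz": 0, "twist": 0, "grip": 1},
  {"tx": -0.7, "ty": 0, "tz": 0, "twist": 0, "grip": 1},
  {"tx": -0.7, "ty": 0, "tz": 0, "twist": 0, "grip": 1},
  {"tx": -0.7, "ty": 0, "tz": 0, "twist": 0, "grip": 1},
], newtons=50)

```text
t: 20.18
eef_pos: [0.5083, 0.2798, 0.227]
eef_rot: [0.682, 0.522, 0.45, -0.244]
force: [0.2, -0.7, -1.2]
opening: 0.0626
```

Run:
```python
from h import *
s,R=go();tilt(R)
c=grab('scene')
cv2.imwrite('pics/lift.png',cv2.resize(c['frame'][130:330,310:460],(450,600),interpolation=cv2.INTER_CUBIC)[:,:,::-1])
```

```text
t 20.175 tcp [0.5083 0.2798 0.227 ] press [-0.0973 -0.0008  0.227 ] toolx [ 0.476  0.136 -0.869] zang -1.204 F [ 0.2 -0.7 -1.2] op 0.0626
 q [-0.251  0.18  -0.433  2.1    0.613  0.461 -2.346]
tilt 29.7 az 0.279 toolz.press [ 0.102 -0.994  0.05 ]
```

View pics/lift.png

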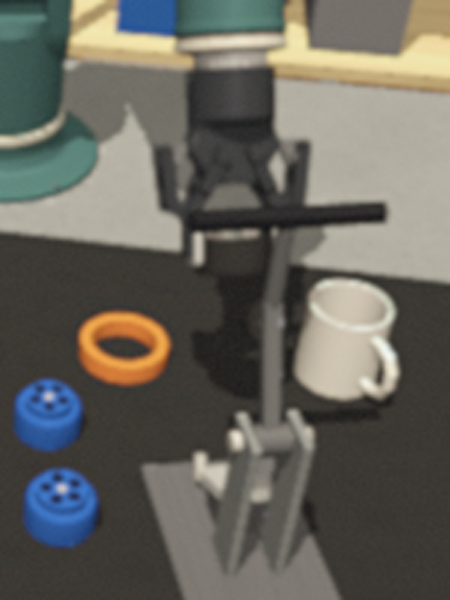

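The wheel is held (opening 62.6 mm), the bed is empty and the lever is up. Next I carry it to just robot-side of the spoked wheel. There I'll set the low edge down first and let the wheel pivot flat.

Run:
```python
from h import *
s,R=go((.490,-.015,.16),(.49,-.015,.04));tilt(R)
```

```text
t 20.225 tcp [0.5078 0.2804 0.23  ] press [-0.0976 -0.      0.23  ] toolx [ 0.478  0.138 -0.868] zang -1.203 F [1.8 2.9 4.1] op 0.0619
 q [-0.249  0.175 -0.435  2.099  0.608  0.463 -2.342]
 shift units [ 0.29 -3.7   6.63]
 shift units [ 2.6  -1.48 -0.15]
tilt 29.8 az 0.281 toolz.press [ 0.103 -0.993  0.05 ]
```

>>> play_rows([
  {"tx": 0, "ty": -0.3, "tz": 0.5, "twist": 0, "grip": 1},
  {"tx": 0, "ty": -0.4, "tz": 0.7, "twist": 0, "grip": 1},
  {"tx": 0, "ty": -0.4, "tz": 0.75, "twist": 0, "grip": 1},
  {"tx": 0, "ty": -0.4, "tz": 0.75, "twist": 0, "grip": 1},
  {"tx": 0, "ty": -0.4, "tz": 0.75, "twist": 0, "grip": 1},
  {"tx": 0, "ty": -0.4, "tz": 0.75, "twist": 0, "grip": 1},
  {"tx": 0, "ty": -0.4, "tz": 0.75, "twist": 0, "grip": 1},
  {"tx": 0.1, "ty": -0.4, "tz": 0.75, "twist": 0, "grip": 1},
  {"tx": 0.1, "ty": -0.4, "tz": 0.6, "twist": 0, "grip": 1},
  {"tx": 0, "ty": -0.2, "tz": 0.3, "twist": 0, "grip": 1},
])

```text
t: 21.48
eef_pos: [0.4881, -0.0161, 0.1592]
eef_rot: [0.681, 0.522, 0.45, -0.245]
force: [1.2, 0.4, -2.1]
opening: 0.0624
```

Run:
```python
from h import *
s,R=go((.490,-.015,.08),(.49,-.015,.04));tilt(R)
c=grab('scene','carry.png')
cv2.imwrite('pics/carry2.png',cv2.resize(c['frame'][120:310,140:340],(630,600),interpolation=cv2.INTER_CUBIC)[:,:,::-1])
```

```text
t 21.475 tcp [ 0.4881 -0.0161  0.1592] press [-0.1942 -0.281   0.1592] toolx [ 0.475  0.136 -0.87 ] zang -1.205 F [ 1.2  0.4 -2.1] op 0.0624
 q [ 0.703  0.175 -0.669  2.336 -0.331  0.189 -0.813]
 shift units [ 1.75 -0.93 -0.1 ]
 shift units [ 0.87 -0.49 -0.05]
tilt 29.6 az 0.279 toolz.press [ 0.1   -0.994  0.049]
```

View pics/carry2.png

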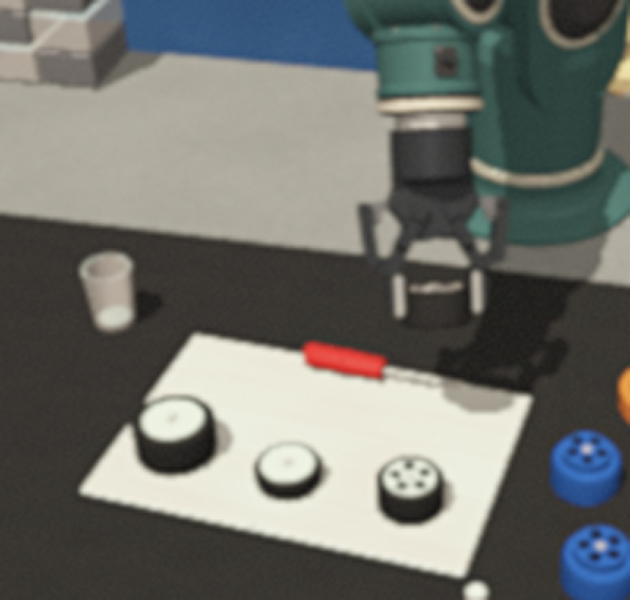

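The wheel hangs tilted at crop (435,305), clear of everything, and the matching wheel is at (410,488). Joint 6 is now at its lower limit, so pulling towards the base should take the tilt out again. Trying that at a safe height.

>>> play_rows([
  {"tx": -0.19, "ty": -0.32, "tz": -0.14, "twist": 0, "grip": 1},
  {"tx": -0.19, "ty": -0.32, "tz": -0.14, "twist": 0, "grip": 1},
  {"tx": -0.19, "ty": -0.32, "tz": -0.14, "twist": 0, "grip": 1},
  {"tx": -0.19, "ty": -0.32, "tz": -0.14, "twist": 0, "grip": 1},
  {"tx": -0.19, "ty": -0.32, "tz": -0.14, "twist": 0, "grip": 1},
])

```text
t: 22.15
eef_pos: [0.4086, -0.0147, 0.1597]
eef_rot: [0.682, 0.522, 0.45, -0.244]
force: [0.5, 0.0, -1.7]
opening: 0.0625
```

Run:
```python
from h import *
s,R=go((.35,-.016,.16));tilt(R)
```

```text
t 22.15 tcp [ 0.4086 -0.0147  0.1597] press [-0.2707 -0.2589  0.1597] toolx [ 0.475  0.137 -0.869] zang -1.203 F [ 0.5  0.  -1.7] op 0.0625
 q [ 1.075  0.011 -0.967  2.49  -0.848  0.242 -0.291]
 shift units [-0.71 -1.18 -0.5 ]
tilt 29.6 az 0.28 toolz.press [ 0.102 -0.993  0.05 ]
```

>>> play_rows([
  {"tx": -0.24, "ty": -0.4, "tz": -0.17, "twist": 0, "grip": 1},
  {"tx": -0.24, "ty": -0.4, "tz": -0.17, "twist": 0, "grip": 1},
  {"tx": -0.24, "ty": -0.4, "tz": -0.17, "twist": 0, "grip": 1},
  {"tx": -0.24, "ty": -0.4, "tz": -0.17, "twist": 0, "grip": 1},
  {"tx": -0.24, "ty": -0.4, "tz": -0.17, "twist": 0, "grip": 1},
])

```text
t: 22.78
eef_pos: [0.3429, -0.0241, 0.178]
eef_rot: [0.677, 0.518, 0.46, -0.248]
force: [0.1, -0.1, -0.2]
opening: 0.0625
```

Run:
```python
from h import *
s,R=go((.30,-.016,.16));tilt(R)
```

```text
t 22.775 tcp [ 0.3429 -0.0241  0.178 ] press [-0.3365 -0.2507  0.178 ] toolx [ 0.453  0.141 -0.88 ] zang -1.196 F [ 0.1 -0.1 -0.2] op 0.0625
 q [ 1.503 -0.386 -1.101  2.57  -1.191  0.696  0.12 ]
 shift units [-0.06 -1.01 -0.6 ]
tilt 28.3 az 0.302 toolz.press [ 0.109 -0.993  0.039]
```

Too little is gained close to the base, so I'm going back to the edge-first plan.

>>> play_rows([
  {"tx": 0.24, "ty": 0.4, "tz": 0.17, "twist": 0, "grip": 1},
  {"tx": 0.24, "ty": 0.4, "tz": 0.17, "twist": 0, "grip": 1},
  {"tx": 0.24, "ty": 0.4, "tz": 0.17, "twist": 0, "grip": 1},
  {"tx": 0.24, "ty": 0.4, "tz": 0.17, "twist": 0, "grip": 1},
  {"tx": 0.24, "ty": 0.4, "tz": 0.17, "twist": 0, "grip": 1},
  {"tx": 0.24, "ty": 0.4, "tz": 0.17, "twist": 0, "grip": 1},
  {"tx": 0.24, "ty": 0.4, "tz": 0.17, "twist": 0, "grip": 1},
  {"tx": 0.24, "ty": 0.4, "tz": 0.17, "twist": 0, "grip": 1},
])

```text
t: 23.78
eef_pos: [0.4992, -0.0203, 0.1737]
eef_rot: [0.677, 0.518, 0.46, -0.248]
force: [-0.2, 0.4, -0.6]
opening: 0.0622
```

Run:
```python
from h import *
s,R=go((.490,-.015,.09),(.49,-.015,.04));tilt(R)
```

```text
t 23.775 tcp [ 0.4992 -0.0203  0.1737] press [-0.1847 -0.288   0.1737] toolx [ 0.453  0.142 -0.88 ] zang -1.196 F [-0.2  0.4 -0.6] op 0.0622
 q [ 0.922  0.208 -0.898  2.28  -0.05   0.267 -1.067]
 shift units [ 1.76 -1.13 -0.29]
 shift units [ 1.1  -0.59 -0.05]
tilt 28.4 az 0.303 toolz.press [ 0.109 -0.993  0.039]
```

>>> play_rows([
  {"tx": 0.35, "ty": -0.22, "tz": -0.06, "twist": 0, "grip": 1},
  {"tx": 0.35, "ty": -0.22, "tz": -0.06, "twist": 0, "grip": 1},
  {"tx": 0.35, "ty": -0.22, "tz": -0.06, "twist": 0, "grip": 1},
  {"tx": 0.35, "ty": -0.22, "tz": -0.06, "twist": 0, "grip": 1},
  {"tx": 0.35, "ty": -0.22, "tz": -0.06, "twist": 0, "grip": 1},
])

```text
t: 24.4
eef_pos: [0.4899, -0.0184, 0.1074]
eef_rot: [0.676, 0.515, 0.463, -0.253]
force: [0.1, -0.4, -0.9]
opening: 0.0623
```

Run:
```python
from h import *
s,R=go((.490,-.015,.05),(.49,-.015,.04));tilt(R)
```

```text
t 24.4 tcp [ 0.4899 -0.0184  0.1074] press [-0.1932 -0.2837  0.1074] toolx [ 0.444  0.135 -0.886] zang -1.198 F [ 0.1 -0.4 -0.9] op 0.0623
 q [ 0.945  0.419 -0.977  2.336  1.058  0.193 -2.106]
 shift units [ 1.28 -0.63 -0.14]
 shift units [ 0.22 -0.12 -0.01]
tilt 27.7 az 0.295 toolz.press [ 0.108 -0.993  0.041]
```

>>> play_rows([
  {"tx": 0.3, "ty": -0.15, "tz": -0.03, "twist": 0, "grip": 1},
  {"tx": 0.3, "ty": -0.15, "tz": -0.03, "twist": 0, "grip": 1},
  {"tx": 0.3, "ty": -0.15, "tz": -0.03, "twist": 0, "grip": 1},
  {"tx": 0.3, "ty": -0.15, "tz": -0.03, "twist": 0, "grip": 1},
])

```text
t: 24.9
eef_pos: [0.49, -0.0154, 0.0537]
eef_rot: [0.676, 0.515, 0.462, -0.253]
force: [-0.1, -0.7, -2.3]
opening: 0.0623
```

Run:
```python
from h import *
s,R=go((.490,-.015,.05),(.49,-.015,.04));tilt(R)
```

```text
t 24.9 tcp [ 0.49   -0.0154  0.0537] press [-0.1923 -0.2808  0.0537] toolx [ 0.444  0.135 -0.886] zang -1.197 F [-0.1 -0.7 -2.3] op 0.0623
 q [ 0.867  0.575 -0.91   2.355  1.811  0.251 -2.8  ]
 shift units [ 0.08 -0.04 -0.01]
 shift units [ 0.22 -0.12 -0.01]
tilt 27.7 az 0.294 toolz.press [ 0.109 -0.993  0.042]
```

>>> play_rows([
  {"tx": 0.13, "ty": -0.07, "tz": 0, "twist": 0, "grip": 1},
  {"tx": 0.13, "ty": -0.07, "tz": 0, "twist": 0, "grip": 1},
  {"tx": 0.11, "ty": -0.06, "tz": 0, "twist": 0, "grip": 1},
  {"tx": 0, "ty": 0, "tz": 0, "twist": 0, "grip": 1},
], newtons=20)

```text
t: 25.4
eef_pos: [0.4896, -0.0164, 0.0366]
eef_rot: [0.675, 0.516, 0.463, -0.253]
force: [-0.0, -0.4, -1.0]
opening: 0.0623
```

Run:
```python
from h import *
s,R=go();tilt(R)
```

```text
t 25.4 tcp [ 0.4896 -0.0164  0.0366] press [-0.1929 -0.2817  0.0366] toolx [ 0.443  0.136 -0.886] zang -1.198 F [-0.  -0.4 -1. ] op 0.0623
 q [ 0.944  0.695 -1.005  2.355  1.872  0.365 -2.799]
tilt 27.6 az 0.297 toolz.press [ 0.107 -0.993  0.039]
```

>>> play_rows([
  {"tx": 0.08, "ty": -0.03, "tz": 0, "twist": 0, "grip": 1},
  {"tx": 0.08, "ty": -0.03, "tz": 0, "twist": 0, "grip": 1},
  {"tx": 0.08, "ty": -0.03, "tz": 0, "twist": 0, "grip": 1},
  {"tx": 0, "ty": 0, "tz": 0, "twist": 0, "grip": 1},
])

```text
t: 25.9
eef_pos: [0.4941, -0.0163, 0.0285]
eef_rot: [0.677, 0.516, 0.461, -0.252]
force: [6.7, 0.0, 23.4]
opening: 0.0624
```

Run:
```python
from h import *
s,R=go();tilt(R)
```

```text
t 25.9 tcp [ 0.4941 -0.0163  0.0285] press [-0.1885 -0.2828  0.0285] toolx [ 0.448  0.135 -0.884] zang -1.197 F [ 6.7  0.  23.4] op 0.0624
 q [ 0.964  0.756 -1.036  2.348  1.909  0.42  -2.801]
tilt 27.9 az 0.293 toolz.press [ 0.108 -0.993  0.043]
```

Run:
```python
from h import *
c=grab('scene')
cv2.imwrite('pics/press.png',cv2.resize(c['frame'][200:300,200:320],(720,600),interpolation=cv2.INTER_CUBIC)[:,:,::-1])
```

```text
(no output)
```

View pics/press.png

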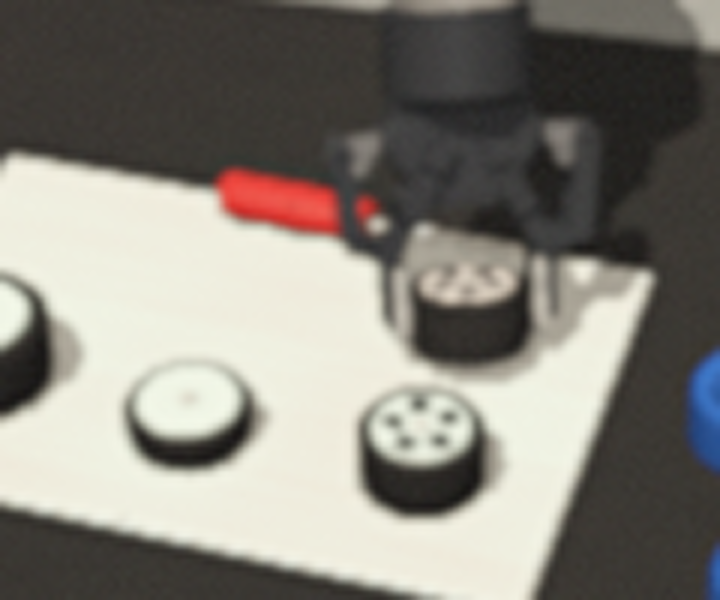

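The wheel is pivoting flat under the push, with roughly 10–15° left, clear of the spoked wheel (420,450) and the driver. A little more, then release.

>>> play_rows([
  {"tx": 0.06, "ty": -0.03, "tz": 0, "twist": 0, "grip": 1},
  {"tx": 0.06, "ty": -0.03, "tz": 0, "twist": 0, "grip": 1},
  {"tx": 0, "ty": 0, "tz": 0, "twist": 0, "grip": 1},
  {"tx": 0, "ty": 0, "tz": 0, "twist": 0, "grip": 1},
])

```text
t: 26.45
eef_pos: [0.4947, -0.0166, 0.0235]
eef_rot: [0.677, 0.516, 0.461, -0.251]
force: [10.0, -1.2, 21.8]
opening: 0.0626
```

Run:
```python
from h import *
s,R=go((.494,-.016,.06));tilt(R)
```

```text
t 26.45 tcp [ 0.4947 -0.0166  0.0235] press [-0.188  -0.2832  0.0235] toolx [ 0.449  0.135 -0.883] zang -1.197 F [10.  -1.2 21.8] op 0.0626
 q [ 0.973  0.786 -1.047  2.347  1.928  0.446 -2.802]
 shift units [-0.81  0.42  0.02]
tilt 28.0 az 0.291 toolz.press [ 0.108 -0.993  0.043]
```

>>> play_rows([
  {"tx": 0, "ty": 0, "tz": 0, "twist": 0, "grip": 0.1},
  {"tx": 0, "ty": 0, "tz": 0, "twist": 0, "grip": -0.5},
  {"tx": 0, "ty": 0, "tz": 0, "twist": 0, "grip": -1},
  {"tx": 0, "ty": 0, "tz": 0, "twist": 0, "grip": -1},
  {"tx": -0.3, "ty": 0.1, "tz": 0, "twist": 0, "grip": -1},
  {"tx": -0.5, "ty": 0.2, "tz": 0, "twist": 0, "grip": -1},
  {"tx": -0.7, "ty": 0.3, "tz": 0, "twist": 0, "grip": -1},
  {"tx": -0.9, "ty": 0.3, "tz": 0, "twist": 0, "grip": -1},
  {"tx": -0.9, "ty": 0.3, "tz": 0, "twist": 0, "grip": -1},
  {"tx": -0.9, "ty": 0, "tz": 0, "twist": 0, "grip": -1},
])

```text
t: 27.7
eef_pos: [0.4675, -0.0243, 0.1473]
eef_rot: [0.674, 0.513, 0.464, -0.259]
force: [-0.8, -0.5, 0.2]
opening: 0.0853
```

Run:
```python
from h import *
s,R=go();tilt(R)
c=grab('scene');t=grab('top')
a=cv2.resize(c['frame'][180:310,160:460],(800,347),interpolation=cv2.INTER_CUBIC)
b=cv2.resize(t['frame'][150:280,130:400],(520,250),interpolation=cv2.INTER_CUBIC)
im=np.zeros((600,800,3),np.uint8);im[:347]=a;im[350:,:520]=b
cv2.imwrite('pics/end.png',im[:,:,::-1])
```

```text
t 27.7 tcp [ 0.4675 -0.0243  0.1473] press [-0.2163 -0.2835  0.1473] toolx [ 0.434  0.127 -0.892] zang -1.202 F [-0.8 -0.5  0.2] op 0.0853
 q [ 1.222  0.352 -1.248  2.347  0.681  0.281 -1.742]
tilt 26.9 az 0.284 toolz.press [ 0.103 -0.994  0.043]
```

View pics/end.png

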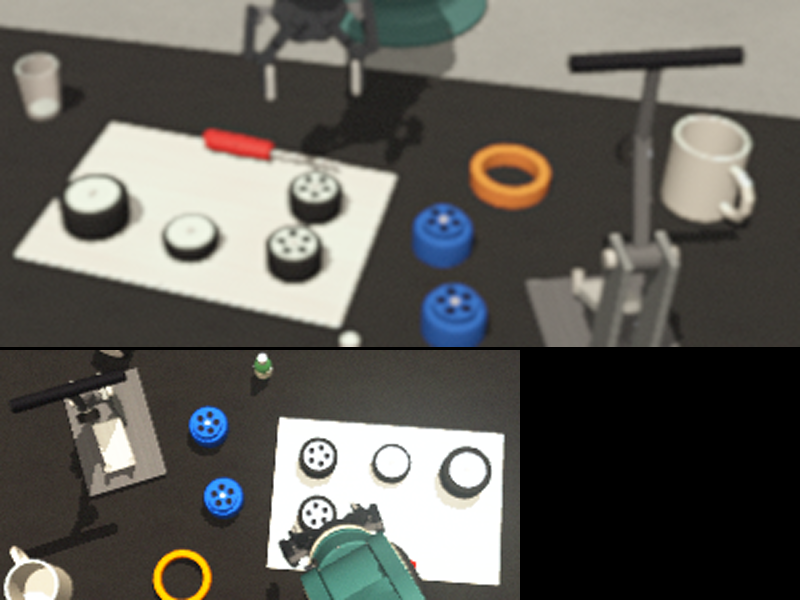

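The wheel lies flat, rim up, beside the matching wheel (top-crop 317,513 against 318,458). The lever is up and the surroundings look undisturbed. Checking the distance, then handing in.

Run:
```python
from h import *
c=grab('top')
a=onz(c,294.6,234.8,.039);b=onz(c,295.1,206.2,.039);d=np.linalg.norm((a-b)[:2]);print(a,b,d)
if d<.105: print(arm.hand_in())
```

```text
[ 0.49260813 -0.01662817  0.039     ] [ 0.58143293 -0.019117    0.039     ] 0.08885966431887812
the job is handed in; nothing more can be done
None
```

The rim is pressed, the wheel is on the silver board beside its matching wheel, and the job is handed in at about 28 s of the 62 s allowed. No verdict was given.

- **Pressing:** I gripped the T-handle, swung the lever to its stop and guided it back up. At the stop the force jumped from 15 to 28 N over 5 mm. Afterwards the rim looked flush in the pictures, though I could not read the rim or lever values directly.
- **Lifting:** The moves offer no tilt, so I got the 30° by raising the arm until joint 6 reached its limit. That let me pick the wheel up along the bed's normal. Joints 6 and 7 were against their limits for parts of this; joint 7 read -2.823 and joint 6 0.189 to 2.003, against stated limits of -2.82, 0.19 and 2.0.
- **Laying down:** My try at taking the tilt out near the base removed only about 1°. Instead I set the low edge down first, let the wheel pivot flat under a light grip, and released it.

**Last checks:** The wheel lies flat, rim up, and measures 89 mm centre to centre from the spoked wheel (limit 110 mm). The lever is up, and the gripper is open and clear. The finished wheels and the other things in view looked unmoved, although the arm partly hid the screwdriver from the top camera. No check disagreed.

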